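Levelling plate off the bench block

ROBOT

A 7-joint arm with a two-finger parallel gripper is mounted at the origin on the work surface. World frame = base frame: x ahead of the robot, y to its left, z up, the work surface at z = 0. Lengths are in m, angles in rad, forces in N, time in s.
With the tool pointing down it reaches from about 0.35 to 0.9 m from the base axis. Payload 8.1 kg.
Tool frame: the origin (TCP) lies at the very end of the fingers, on their centre line; the grasp point (between the pads) lies 19 mm behind it (arm.tcp_to_grasp is the distance from the TCP to the grasp point, in m); z points along the fingers, y is the direction in which the jaws open and shut (so a half turn about z gives the same grasp; the last joint's range is limited). The gripper opens to 85 mm and grips with 20 to 120 N. Pads are 22 mm wide; open, the fingers measure 114 mm over their backs; the gripper's body (76 mm by 85 mm) begins 54 mm behind the grasp point. The pads swing forward as they close: fully open they stand 13 mm farther back than shut.
Start: joints at [-1.403, 0.434, 0.025, 1.573, -0.012, 1.134, -0.075], TCP at [0.167, 0.602, 0.209] pointing down, gripper open.
Joint ranges: [-2.62, 2.62], [-0.44, 2.09], [-1.27, 1.32], [0.08, 2.57], [-1.32, 4.46], [0.12, 2], [-2.74, 2.74]. Speed limits (rad/s): [2.22, 2.22, 3.01, 3.01, 3.14, 3.14, 3.14].

INTERFACE

Orientations are given as a unit quaternion [x, y, z, w].
In Python, from workcell import arm gives the robot as it stands.
- The arm moves only by the shell command python3 -m pendant 'ROWS' [FORCE]. ROWS is a JSON object of lists of equal length, an entry for each row: "dp": the shift along the tool's x, y, z in cm, a list of three; "twist": the turn about the tool's z in rad; "grip": the closure, from -1 (fully open) to 1 (shut). A call has 1 to 12 rows; each row shifts and turns the commanded pose from where the row before left it, along the tool's axes as they then stand; what a row does not reach is not made up. A row lasts 1/12 s, in which the tool goes at most 41.7 mm and 7.16 degrees, less where a joint would pass 70% of its speed; a pose out of reach is approached as far as the arm can. A call is refused whole if a number of a shift passes 4.17 or a number of a turn 0.125, either way. A call with a gripper value outside its range is refused whole. The fingers move at their own pace and stop on an object; FORCE is the grip in N (left out, the last holds). Time passes only in rows, so rows that do not move let the fingers close. It gives the time, the measured TCP pose, the force and the opening at its end, in the units of the state.
- arm.sense(): the state, without advancing time (a new reading comes with each control period).
- arm.get_image(name): name is "scene" or "side" or "wrist"; returns the picture (420x560x3 uint8, red, green, blue); there is no depth.
- arm.camera_model(name): a dict with "K" (3x3 intrinsics, pixels), "extrinsics" (4x4, takes a point from world to camera coordinates). Camera axes: x right, y down, z forward; pixel columns grow to the right and rows downward; lengths in m; the calibration is good to about 2 mm. A picture is of the moment at which its call begins: read the wrist's pose just before it. camera_model takes no time and is no camera call; for the wrist camera it gives the pose at the moment of the call.
- arm.sign_off(): hands the job in, once; it reports no verdict.
The state is a dict: "t": time; "joints": joint angles; "joint_vel": joint speeds; "tau": joint torques, N m; "position": TCP position; "orientation": TCP orientation; "contact_force": force on the tool from outside, world axes, zero at the start; "moment": the same for the moment, N m; "gripper_width": opening from 0.0 (shut) to 1.0 (fully open).
Only numpy, scipy, OpenCV 4.12 (cv2) and the standard library are available. Lean on these libraries where they do the work, as an engineer would, in place of code of your own. Each camera call takes 0.05 s, during which the arm holds its last target. There are 200 camera calls.

TASK

On the instrument repairer's bench, the long thin steel levelling plate lies flat on the raised wooden block, too thin to pick up there. Slide it across the block until its square end sticks out well over the block's left edge (the side towards the tray) while it still lies flat, then grasp that overhanging end, lift the plate clear and lay it flat inside the wooden parts tray. Leave the flat steel ring lying where it is on the block.

Things in the scene. Friction and masses are not known exactly. Their poses are not given: they have to be found in the camera images.
- plate_mid (a point): centre of the loose levelling plate: bare steel, 110 mm long, 36 wide, 3 thick, 90 g, flat on the block. y axis along its length: square end 55 mm towards +y, pointing at the block's left edge within 10 degrees; half-round end 55 mm towards -y; z up. Balances about its middle. Pressed from above with closed fingertips (5 to 20 N) at its middle it moves along with them, for it slides easily on the wood.
- block_edge (a point): middle of the upper left edge of the wooden bench block (fixed, 220 by 220 mm, 60 mm high, flat smooth top), at the height of its top. y points out over that edge, square to it; x along the edge away from the robot; z up. The block's centre is 110 mm towards -y. Beyond the edge is free space down to the table.
- tray_in (a point): centre of the inner floor of the open wooden parts tray, fixed on the table to the left of the block: outside 150 mm (x) by 200 mm (y) and 22 mm high, walls 5 mm thick, floor 5 mm above the table; its y axis is its long direction, z up.
- ring_mid (a point): centre, half-way up, of a flat steel ring lying loose on the same block beside the plate: outer diameter 52 mm, hole 30 mm, 3 mm thick. To be left where it is.
Mind the look-alikes: they are no part of the job. What is shaped like the part that bears plate_mid but red or yellow is not meant.

How it is judged:
By the outcome, as a careful person would: the job done as asked, in the order asked, and still so for the second after the job is handed in, with the robot touching nothing.
It also fails if it takes over 51 s, if anything falls off the work surface, if the arm or the gripper's body presses on something with over 40 N, if the wrist force passes 120 N, or if a joint passes its speed limit or range.

## Working session

There is one attempt and no reset: what is moved stays moved. The work goes in short steps, Python scripts to look and compute and a shell command to move; the robot and the scene stay as the last step left them, time stands still between calls to the robot, and variables do not carry over. Pictures are saved under pics/ and viewed, about 8 in all and at most 12, crops included, and the job is handed in when it is done.

```bash
ls && mkdir -p pics
python3 - <<'E'
from workcell import arm
import cv2,numpy as np
s=arm.sense();print({k:np.round(v,3).tolist() for k,v in s.items()})
for n in("scene","side"):
    im=arm.get_image(n);cv2.imwrite(f"pics/{n}0.png",im[:,:,::-1])
    m=arm.camera_model(n);print(n,np.round(m["K"],1).tolist(),np.round(m["extrinsics"],3).tolist())
E
```

```text
pics
{'t': 0.0, 'joints': [-1.403, 0.435, 0.025, 1.574, -0.012, 1.134, -0.075], 'joint_vel': [0.0, -0.0, 0.002, -0.001, 0.001, 0.0, -0.002], 'tau': [0.0, -67.047, 1.025, -31.621, 0.016, 0.013, 0.0], 'position': [0.167, 0.602, 0.208], 'orientation': [0.135, 0.991, -0.001, -0.0], 'contact_force': [-0.194, 0.02, -0.276], 'moment': [0.0, -0.032, 0.032], 'gripper_width': 0.997}
scene [[392.6, 0.0, 281.3], [0.0, 392.6, 211.4], [0.0, 0.0, 1.0]] [[0.654, 0.757, -0.017, -0.259], [0.389, -0.355, -0.85, -0.114], [-0.649, 0.549, -0.527, 1.142], [0.0, 0.0, 0.0, 1.0]]
side [[409.5, 0.0, 287.3], [0.0, 409.5, 206.7], [0.0, 0.0, 1.0]] [[-0.988, -0.157, -0.011, 0.431], [-0.073, 0.522, -0.85, 0.137], [0.139, -0.838, -0.527, 0.853], [0.0, 0.0, 0.0, 1.0]]
```

View pics/scene0.png

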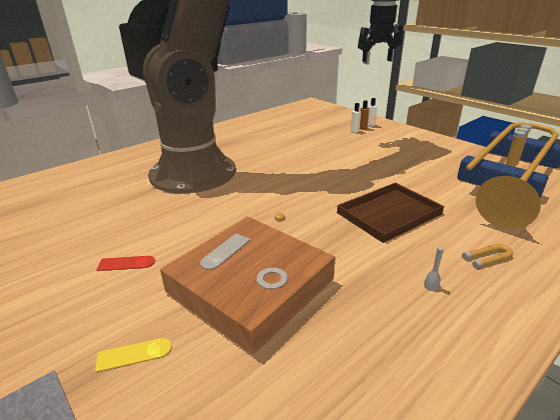

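View pics/side0.png

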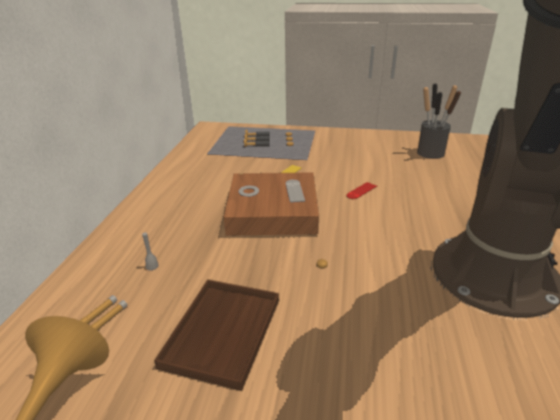

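Both views show the block, with its top corners in the scene view at about (163,270), (250,220), (335,260) and (255,330). The tray is at (390,210) and the ring at (272,278).

There are three plate-shaped candidates in the scene view: steel on the block (226,251), red on the table (126,263) and yellow on the table (134,354). The bare steel one on the block fits the description. Next I'll measure and confirm it in a crop.

```bash
cat > h.py <<'E'
import numpy as np,cv2
def cast(m,px,z):
    K=np.array(m["K"]);E=np.array(m["extrinsics"]);R,t=E[:3,:3],E[:3,3]
    px=np.atleast_2d(np.asarray(px,float));d=(np.linalg.inv(K)@np.c_[px,np.ones(len(px))].T).T@R
    c=-R.T@t
    return c+d*((z-c[2])/d[:,2])[:,None]
def proj(m,P):
    K=np.array(m["K"]);E=np.array(m["extrinsics"]);q=(K@(E[:3,:3]@np.atleast_2d(P).T+E[:3,3:])).T
    return q[:,:2]/q[:,2:]
def grey(im,roi,smax=70,vmin=110):
    hsv=cv2.cvtColor(im,cv2.COLOR_RGB2HSV);M=((hsv[...,1]<smax)&(hsv[...,2]>vmin)).astype(np.uint8)
    k=np.zeros_like(M);x0,y0,x1,y1=roi;k[y0:y1,x0:x1]=1
    c,_=cv2.findContours(M*k,cv2.RETR_EXTERNAL,cv2.CHAIN_APPROX_NONE)
    return sorted([a for a in c if cv2.contourArea(a)>30],key=cv2.contourArea,reverse=True)
def rect(P):
    (c,wh,a)=cv2.minAreaRect((P[:,:2]*1000).astype(np.float32));return np.round(c,1),np.round(wh,1),round(a,1)
E
python3 - <<'E'
from workcell import arm
from h import *
for n,roi,tr in(("scene",(165,220,330,325),(335,180,447,242)),("side",(230,172,318,215),(155,278,285,385))):
    im=cv2.imread(f"pics/{n}0.png")[:,:,::-1].copy();m=arm.camera_model(n)
    for c in grey(im,roi)[:3]:
        print(n,"grey",c[:,0].mean(0).round(1),rect(cast(m,c[:,0],0.063)))
    hsv=cv2.cvtColor(im,cv2.COLOR_RGB2HSV);M=(hsv[...,2]<90).astype(np.uint8);x0,y0,x1,y1=tr
    k=np.zeros_like(M);k[y0:y1,x0:x1]=1
    c=max(cv2.findContours(M*k,0,1)[0],key=cv2.contourArea)
    q=cv2.approxPolyDP(cv2.convexHull(c),6,True)[:,0];print("tray px",q.tolist(),"rect z.022",rect(cast(m,c[:,0],0.022)),"z0",rect(cast(m,c[:,0],0.)))
    if n=="scene": print("block",cast(m,[(163,270),(250,220),(335,260),(255,330)],0.06).round(3).tolist());cv2.imwrite("pics/crop.png",cv2.resize(im[200:370,80:350,::-1],None,fx=2.9,fy=2.9,interpolation=2))
    else: print("block",cast(m,[(232,177),(317,176),(318,221),(225,222)],0.06).round(3).tolist())
E
```

```text
scene grey [223.9 251.3] (array([ 449.2, -182.9]), array([ 38.1, 111.1]), 15.9)
scene grey [271.6 277.9] (array([ 563.4, -165.1]), array([48.6, 49.5]), 48.1)
tray px [[443, 206], [385, 241], [337, 212], [394, 183]] rect z.022 (array([526. , 219.2]), array([219.3, 166.1]), 83.4) z0 (array([506.2, 251. ]), array([229.4, 173.8]), 83.4)
block [[0.42, -0.29, 0.06], [0.395, -0.083, 0.06], [0.6, -0.05, 0.06], [0.631, -0.252, 0.06]]
side grey [294.6 191. ] (array([ 446.2, -178.1]), array([ 35.8, 109.6]), 15.6)
side grey [248.5 190.5] (array([ 559.9, -160.3]), array([48.5, 46. ]), 7.9)
tray px [[208, 281], [277, 297], [243, 384], [156, 368]] rect z.022 (array([512.3, 244.5]), array([207.3, 150.9]), 83.4) z0 (array([520.2, 225.8]), array([215.6, 157. ]), 83.4)
block [[0.623, -0.231, 0.06], [0.397, -0.267, 0.06], [0.374, -0.051, 0.06], [0.58, -0.018, 0.06]]
```

View pics/crop.png

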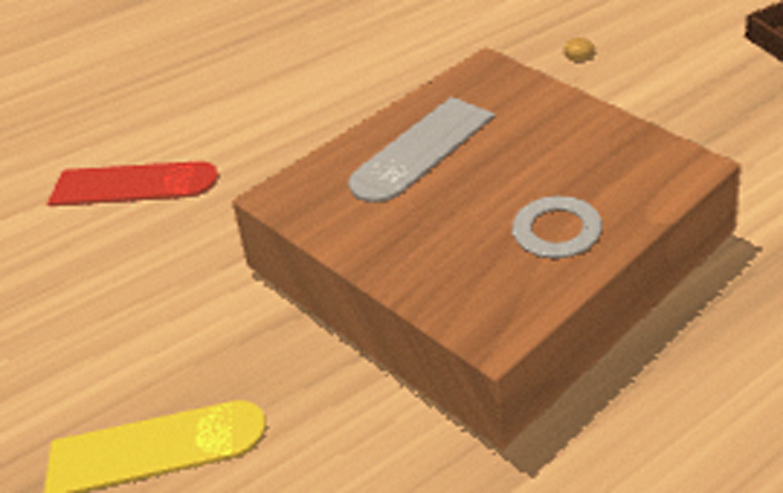

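The crop confirms the bare steel plate on the block, with its square end at crop (475,105) towards the left edge. Its centre measures (0.448,-0.181) in both views to within 5 mm, at 110 x 37 mm, which matches the given size. I'll start moving and refine the block edge on the way.

```bash
python3 -m pendant '{"dp":[[-3,-2.5,0],[-3,-2.5,0],[-3,-2.5,0],[-3,-2.5,0],[-3,-2.5,0],[-3,-2.5,0],[-3,-2.5,0],[-3,-2.5,0],[-3,-2.5,0],[-3,-2.5,0],[-3,-2.5,0],[-3,-2.5,0]],"twist":[0,0,0,0,0,0,0,0,0,0,0,0],"grip":[1,1,1,1,1,1,1,1,1,1,1,1]}' 40
cat >> h.py <<'E'
def totool(s,d):
    from scipy.spatial.transform import Rotation as R
    return (R.from_quat(s["orientation"]).inv().apply(d)*100).round(2)
def yaw_y(s):
    from scipy.spatial.transform import Rotation as R
    v=R.from_quat(s["orientation"]).apply([0,1,0]);return np.degrees(np.arctan2(v[1],v[0]))
E
python3 - <<'E'
from workcell import arm
from h import *
m=arm.camera_model("scene")
P=cast(m,[(161,270.7),(247.9,216.6),(335.2,257.6),(251.4,331)],.06)[:,:2]
print(P.round(3).tolist(),[round(float(np.linalg.norm(P[i]-P[i-1])),3) for i in range(4)])
im=cv2.imread("pics/side0.png")[:,:,::-1].copy()
hsv=cv2.cvtColor(im,cv2.COLOR_RGB2HSV).astype(int)
print("side col x=270 rows 165..240",[tuple(hsv[r,270]) [0:3] for r in range(168,242,3)] and [hsv[r,270].tolist() for r in range(168,242,3)])
s=arm.sense();print(s["t"],np.round(s["position"],3),yaw_y(s),np.round(s["joints"],2))
print(totool(s,np.array([.448,-.181,.12])-s["position"]))
E
```

```text
t: 1.1
position: [0.4343, 0.215, 0.2089]
orientation: [0.135, 0.991, -0.0, -0.0]
contact_force: [1.1, 0.4, 0.6]
gripper_width: -0.004
[[0.42, -0.293], [0.381, -0.078], [0.596, -0.044], [0.629, -0.257]] [0.213, 0.219, 0.217, 0.215]
side col x=270 rows 165..240 [[14, 118, 192], [15, 119, 190], [12, 141, 150], [12, 142, 147], [12, 143, 148], [12, 145, 149], [12, 145, 149], [12, 146, 148], [12, 146, 148], [12, 144, 149], [12, 145, 149], [12, 145, 149], [12, 144, 150], [12, 146, 152], [12, 146, 154], [12, 147, 156], [12, 144, 138], [13, 141, 107], [12, 138, 105], [12, 137, 104], [12, 136, 109], [13, 144, 110], [13, 135, 113], [15, 117, 139], [14, 120, 189]]
1.1 [0.434 0.215 0.209] 74.48771916810443 [-0.76  0.2   0.23  1.92 -0.05  1.03  0.79]
[-11.91 -37.79   8.89]
```

```bash
python3 -m pendant '{"dp":[[-1,-3.15,0.6],[-1,-3.15,0.6],[-1,-3.15,0.6],[-1,-3.15,0.6],[-1,-3.15,0.6],[-1,-3.15,0.6],[-1,-3.15,0.6],[-1,-3.15,0.6],[-1,-3.15,0.6],[-1,-3.15,0.6],[-1,-3.15,0.6],[-1,-3.15,0.6]],"twist":[0,0,0,0,0,0,0,0,0,0,0,0],"grip":[1,1,1,1,1,1,1,1,1,1,1,1]}' 40
python3 -m pendant '{"dp":[[0,0,0],[0,0,0],[0,0,0],[0,0,0],[0,0,0],[0,0,0],[0,0,0],[0,0,0],[0,0,0],[0,0,0]],"twist":[0.114,0.114,0.114,0.114,0.114,0.114,0.114,0.114,0.114,0],"grip":[1,1,1,1,1,1,1,1,1,1]}'
python3 - <<'E'
from workcell import arm
from h import *
m=arm.camera_model("side");print("side edge",cast(m,[(240,216.5),(270,216.5),(300,216.5)],.06).round(3).tolist())
s=arm.sense();print(yaw_y(s),np.round(s["joints"],2));w=arm.camera_model("wrist");im=arm.get_image("wrist")
cv2.imwrite("pics/w1.png",im[:,:,::-1])
for c in grey(im,(0,0,560,420))[:4]: print(c[:,0].mean(0).round(1),rect(cast(w,c[:,0],.063)))
print(totool(s,np.array([.448,-.181,.065])-s["position"]), proj(w,[.448,-.181,.063]))
E
```

```text
t: 2.1
position: [0.4479, -0.181, 0.1365]
orientation: [0.135, 0.991, 0.0, -0.0]
contact_force: [0.4, 0.7, 0.6]
gripper_width: -0.002
t: 2.93
position: [0.4481, -0.1793, 0.1366]
orientation: [0.606, 0.795, -0.0, -0.0]
contact_force: [-1.6, -0.2, 0.1]
gripper_width: -0.001
side edge [[0.552, -0.045, 0.06], [0.484, -0.054, 0.06], [0.416, -0.064, 0.06]]
15.401037845393976 [-0.28  0.33  0.7   2.04 -0.28  0.86  0.85]
[278.1 204. ] (array([ 445.9, -176.4]), array([35.9, 97.3]), 15.7)
[429.  226.5] (array([ 548.4, -164.4]), array([23.5, 46.9]), 0.9)
[470.5 211.3] (array([ 570.5, -145.8]), array([ 5.1, 28.7]), 55.0)
[465.8 251.8] (array([ 578.8, -173.5]), array([4.1, 9.8]), 46.8)
[-0.17 -0.05  7.16] [[278.9815121 213.8060631]]
```

View pics/w1.png

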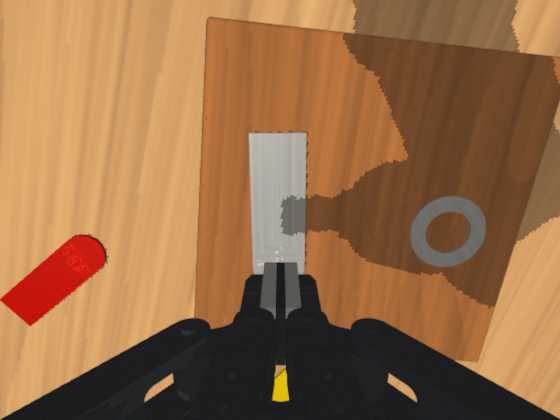

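The wrist view shows the plate with its square end at (250–306,132), the block's left edge running (208,17) to (557,57), and the ring at (448,231). I'll work out plate and edge from this view.

Run:
```python
from workcell import arm
from h import *
w=arm.camera_model("wrist");s=arm.sense()
E_=cast(w,[(208,17),(557,57)],.06)[:,:2];print("edge",E_.round(4).tolist())
a=(E_[1]-E_[0]);a/=np.linalg.norm(a);n=np.array([-a[1],a[0]])
Q=cast(w,[(250,133),(306,133),(253,250),(304,250)],.063)[:,:2]
u=(Q[0]+Q[1]-Q[2]-Q[3]);u/=np.linalg.norm(u);c=(Q[0]+Q[1])/2-.055*u
print("edge yaw",np.degrees(np.arctan2(a[1],a[0])),"plate yaw",np.degrees(np.arctan2(-u[0],u[1])),"mid",c.round(4),"end gap",(((Q[0]+Q[1])/2-E_[0])@n).round(4))
print("move",totool(s,np.r_[c,.065]-s["position"]),"slide dir in tool",totool(s,np.r_[n*.1,0]))
```

```text
edge [[0.3763, -0.0778], [0.5811, -0.0424]]
edge yaw 9.823899625275361 plate yaw 15.919560971796065 mid [ 0.4482 -0.1831] end gap -0.0613
move [-0.37 -0.09  7.17] slide dir in tool [ 9.95  1.04 -0.  ]
```

```bash
python3 -m pendant '{"dp":[[-0.1,0,1.7],[-0.1,0,1.7],[-0.1,0,1.7],[0,0,1.2],[0,0,0.3],[0,0,0.3],[0,0,0]],"twist":[0,0,0,0,0,0,0],"grip":[1,1,1,1,1,1,1]}'
python3 -m pendant '{"dp":[[0,0,0.2],[0,0,0.2],[0,0,0.1],[0,0,0]],"twist":[0,0,0,0],"grip":[1,1,1,1]}'
```

```text
t: 3.57
position: [0.4491, -0.1824, 0.0679]
orientation: [0.603, 0.798, -0.0, -0.0]
contact_force: [0.1, -0.1, -0.9]
gripper_width: -0.004
t: 3.9
position: [0.4492, -0.1823, 0.063]
orientation: [0.604, 0.797, 0.0, 0.0]
contact_force: [0.0, 0.6, 0.6]
gripper_width: 0.0
```

```bash
python3 -m pendant '{"dp":[[0,0,0.1],[0,0,0.1],[0,0,0]],"twist":[0,0,0],"grip":[1,1,1]}'
```

```text
t: 4.15
position: [0.4491, -0.1823, 0.0608]
orientation: [0.604, 0.797, 0.0, -0.0]
contact_force: [0.1, -0.2, 0.2]
gripper_width: 0.003
```

```bash
python3 -m pendant '{"dp":[[0,0,0.1],[0,0,0]],"twist":[0,0],"grip":[1,1]}'
python3 -m pendant '{"dp":[[0,0,0.1],[0,0,0]],"twist":[0,0],"grip":[1,1]}'
```

```text
t: 4.32
position: [0.449, -0.1823, 0.0598]
orientation: [0.604, 0.797, -0.0, -0.0]
contact_force: [0.3, -0.7, 0.2]
gripper_width: 0.002
t: 4.48
position: [0.449, -0.1824, 0.0588]
orientation: [0.604, 0.797, -0.0, -0.0]
contact_force: [-0.5, 0.1, 0.2]
gripper_width: -0.0
```

Run:
```python
from workcell import arm
from h import *
s=arm.sense();print(s["t"],np.round(s["position"],4),np.round(s["contact_force"],1))
im=arm.get_image("side");cv2.imwrite("pics/s2.png",cv2.resize(im[130:270,200:380,::-1],None,fx=4,fy=4,interpolation=2))
```

```text
4.4833 [ 0.449  -0.1824  0.0588] [-0.5  0.1  0.2]
```

View pics/s2.png

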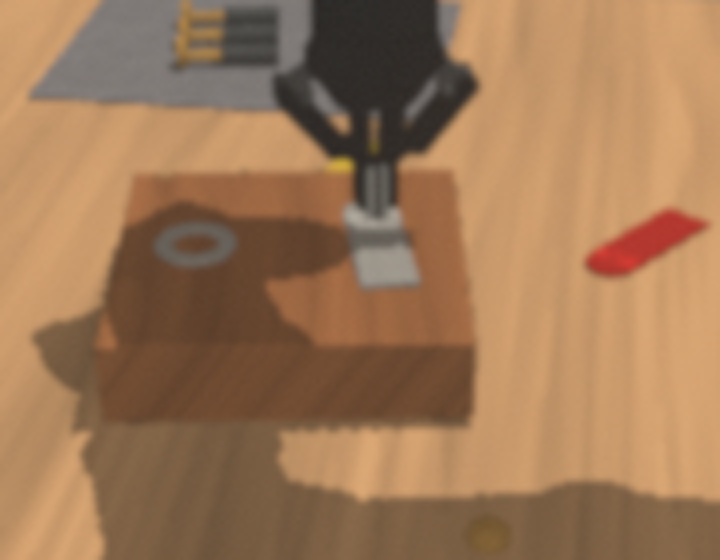

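The side crop shows the closed tips at crop (376,215), apparently still just above the plate's middle. There is no contact force yet, so I'll check that against a projection.

```bash
python3 - <<'E'
from workcell import arm
from h import *
m=arm.camera_model("side")
print("tip seen",(200+376/4,130+215/4),"proj tcp z=.0588,.063,.068,.075",proj(m,[[.449,-.1824,z] for z in(.0588,.063,.068,.075)]).round(1).tolist())
E
python3 -m pendant '{"dp":[[0,0,0.1],[0,0,0.1],[0,0,0]],"twist":[0,0,0],"grip":[1,1,1]}'
```

```text
tip seen (294.0, 183.75) proj tcp z=.0588,.063,.068,.075 [[293.3, 190.6], [293.3, 189.1], [293.3, 187.4], [293.3, 184.9]]
t: 4.78
position: [0.449, -0.1823, 0.0567]
orientation: [0.604, 0.797, -0.0, -0.0]
contact_force: [0.6, -0.2, 0.5]
gripper_width: 0.001
```

```bash
for i in 1; do python3 -m pendant '{"dp":[[0,0,0.15],[0,0,0]],"twist":[0,0],"grip":[1,1]}'; done | grep -E "posi|force"
python3 -m pendant '{"dp":[[0,0,0.15],[0,0,0]],"twist":[0,0],"grip":[1,1]}' | grep -E "posi|force"
```

```text
position: [0.449, -0.1823, 0.0552]
contact_force: [-0.3, -0.4, -0.5]
position: [0.449, -0.1823, 0.0537]
contact_force: [0.4, 0.1, 0.2]
```

Run:
```python
from workcell import arm
from h import *
s=arm.sense();w=arm.camera_model("wrist");im=arm.get_image("wrist");cv2.imwrite("pics/w3.png",im[:,:,::-1])
print(s["position"],np.round(s["contact_force"],1),np.round(s["tau"],2))
```

```text
[ 0.44898808 -0.18232674  0.05369258] [0.4 0.1 0.2] [ 8.000e-02 -5.073e+01  8.190e+00 -2.009e+01 -2.000e-02 -7.000e-02
  3.000e-02]
```

```bash
python3 -m pendant '{"dp":[[0,0,0.15],[0,0,0]],"twist":[0,0],"grip":[1,1]}' | grep -E "posi|force"
python3 -m pendant '{"dp":[[0,0,0.1],[0,0,0]],"twist":[0,0],"grip":[1,1]}' | grep -E "posi|force"
```

```text
position: [0.449, -0.1823, 0.0522]
contact_force: [-0.3, 0.4, 0.2]
position: [0.449, -0.1823, 0.0513]
contact_force: [-0.1, -0.2, 0.4]
```

View pics/w3.png

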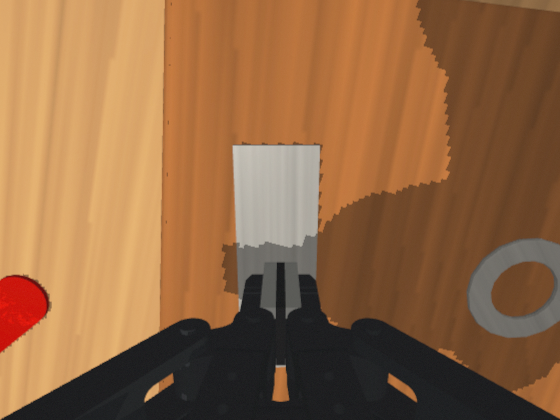

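The wrist view shows the plate (square end at (234–320,145)) under the tips, with the tip edge at row 262. I'll check the tip height from this view.

```bash
python3 - <<'E'
from workcell import arm
from h import *
w=arm.camera_model("wrist");s=arm.sense();K=np.array(w["K"]);E=np.array(w["extrinsics"])
c=-E[:3,:3].T@E[:3,3];print("f",K[0,0],"cam",c.round(4),"axis",E[2,:3].round(3))
p=np.array(s["position"])
print("depth from plate width",K[0,0]*.036/86,"camera depth of square-end z", c[2]+.0024-.063)
from scipy.spatial.transform import Rotation as R
tx=R.from_quat(s["orientation"]).apply([1,0,0])
for h in (0,.005,.01,.015,.02): print(h,proj(w,[p+[0,0,h],p+.011*tx+[0,0,h]]).round(0).tolist())
E
python3 -m pendant '{"dp":[[0,0,0.1],[0,0,0]],"twist":[0,0],"grip":[1,1]}' | grep -E "posi|force"
```

```text
f 376.35088440593233 cam [ 0.429  -0.1095  0.216 ] axis [ 0.081 -0.288 -0.954]
depth from plate width 0.15754223068155307 camera depth of square-end z 0.1554057236301215
0 [[280.0, 258.0], [280.0, 237.0]]
0.005 [[280.0, 263.0], [280.0, 241.0]]
0.01 [[280.0, 267.0], [280.0, 245.0]]
0.015 [[280.0, 272.0], [279.0, 249.0]]
0.02 [[279.0, 278.0], [279.0, 254.0]]
position: [0.449, -0.1823, 0.0503]
contact_force: [0.0, 0.5, -0.3]
```

```bash
python3 -m pendant '{"dp":[[0,0,0.1],[0,0,0.1],[0,0,0]],"twist":[0,0,0],"grip":[1,1,1]}' | grep -E "posi|force"
python3 - <<'E'
from workcell import arm
import cv2
im=arm.get_image("side");cv2.imwrite("pics/s4.png",cv2.resize(im[160:215,250:340,::-1],None,fx=8,fy=8,interpolation=2))
E
```

```text
position: [0.449, -0.1823, 0.0482]
contact_force: [0.0, 1.2, -0.2]
```

View pics/s4.png

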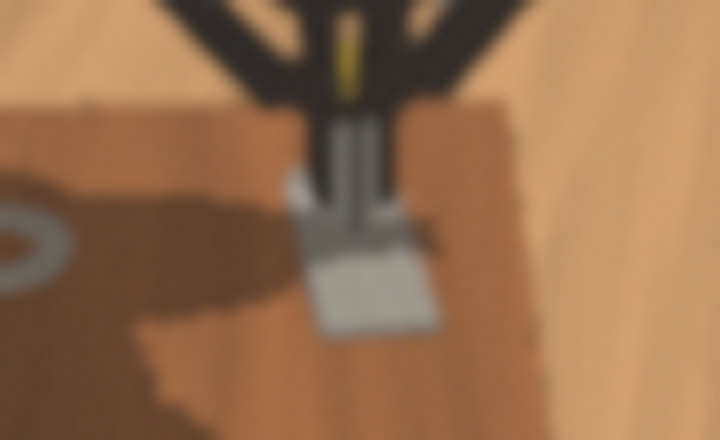

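The crop shows the pads ending at crop (355,222), still roughly 8–10 mm above the plate by the image scale. The real closed tips therefore sit higher than the reported TCP. I'll keep descending in steps, guarding on force.

```bash
python3 -m pendant '{"dp":[[0,0,0.15],[0,0,0.15],[0,0,0]],"twist":[0,0,0],"grip":[1,1,1]}' | grep -E "posi|force"
python3 -m pendant '{"dp":[[0,0,0.1],[0,0,0.1],[0,0,0]],"twist":[0,0,0],"grip":[1,1,1]}' | grep -E "posi|force"
```

```text
position: [0.449, -0.1823, 0.0451]
contact_force: [-0.0, 0.4, -0.2]
position: [0.449, -0.1823, 0.0432]
contact_force: [0.4, -0.1, 0.3]
```

```bash
python3 -m pendant '{"dp":[[0,0,0.1],[0,0,0]],"twist":[0,0],"grip":[1,1]}' | grep -E "posi|force"
python3 -m pendant '{"dp":[[0,0,0.1],[0,0,0]],"twist":[0,0],"grip":[1,1]}' | grep -E "posi|force"
```

```text
position: [0.4491, -0.1823, 0.0423]
contact_force: [0.4, -0.0, -0.0]
position: [0.449, -0.1823, 0.0413]
contact_force: [-0.1, -0.5, -0.2]
```

```bash
python3 -m pendant '{"dp":[[0,0,0.1],[0,0,0]],"twist":[0,0],"grip":[1,1]}' | grep -E "posi|force"
```

```text
position: [0.4492, -0.1824, 0.0407]
contact_force: [-2.6, 1.0, 6.2]
```

Contact at TCP z = 0.041, so the real closed tips are about 22 mm short of the reported TCP. I'll bear that offset in mind for the grasp. Next I add a little pressure and slide.

```bash
python3 -m pendant '{"dp":[[0,0,0.04],[0,0,0],[0.5,0.05,0],[0.8,0.08,0],[0.8,0.08,0],[0.8,0.08,0],[0.1,0.01,0],[0,0,0]],"twist":[0,0,0,0,0,0,0,0],"grip":[1,1,1,1,1,1,1,1]}' | grep -E "t:|posi|force"
python3 - <<'E'
from workcell import arm
from h import *
w=arm.camera_model("wrist");s=arm.sense();im=arm.get_image("wrist")
c=[c for c in grey(im,(180,60,360,240),60,90)][0];P=cast(w,c[:,0],.063)
print(rect(P));print(s["position"],"row top",c[:,0,1].min(),c[:,0,0].min(),c[:,0,0].max())
cv2.imwrite("pics/w5.png",im[:,:,::-1])
E
```

```text
t: 7.63
position: [0.445, -0.1525, 0.0407]
contact_force: [-0.3, 1.0, 9.9]
(array([ 433.5, -117.6]), array([35.9, 36.1]), 15.7)
[ 0.4449791  -0.15252406  0.04069753] row top 150 228 322
```

The plate follows exactly: 30 mm, yaw unchanged, force 10 N. Now I slide the remaining ~70 mm.

```bash
python3 -m pendant '{"dp":[[0.5,0.05,0],[0.8,0.08,0],[0.8,0.08,0],[0.8,0.08,0],[0.8,0.08,0],[0.8,0.08,0],[0.8,0.08,0],[0.8,0.08,0],[0.5,0.05,0],[0.3,0.03,0],[0.1,0.01,0],[0,0,0]],"twist":[0,0,0,0,0,0,0,0,0,0,0,0],"grip":[1,1,1,1,1,1,1,1,1,1,1,1]}' | grep -E "t:|posi|force"
python3 - <<'E'
from workcell import arm
from h import *
w=arm.camera_model("wrist");s=arm.sense();im=arm.get_image("wrist")
c=[c for c in grey(im,(180,60,360,240),60,90)][0];P=cast(w,c[:,0],.063)
print(rect(P),s["position"]);cv2.imwrite("pics/w6.png",im[:,:,::-1])
E
```

```text
t: 8.68
position: [0.433, -0.0836, 0.0407]
contact_force: [1.3, -0.5, 8.9]
(array([421.4, -49.2]), array([36.1, 35. ]), 15.6) [ 0.43300118 -0.08357105  0.0406848 ]
```

View pics/w6.png

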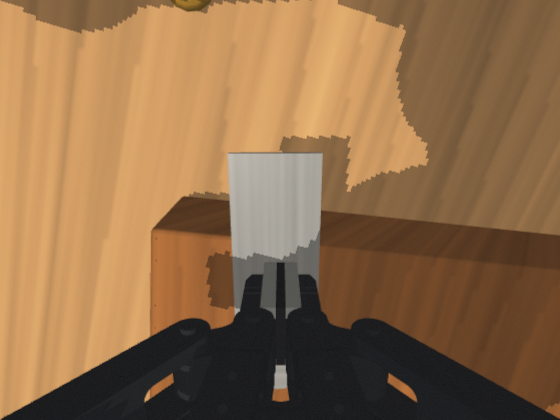

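The plate lies flat with its square end at (229–322,153), overhanging the block's top edge, whose near corner is at (153,229). I'll compute the overhang, lift off and set up the grasp.

Run:
```python
from workcell import arm
from h import *
w=arm.camera_model("wrist");s=arm.sense()
k=cast(w,[(153,229)],.06)[0,:2];Q=cast(w,[(229,153),(322,153),(234,250),(320,250)],.063)[:,:2]
n=np.array([-np.sin(np.radians(9.8)),np.cos(np.radians(9.8))])
e=(Q[0]+Q[1])/2;u=e-(Q[2]+Q[3])/2;u/=np.linalg.norm(u)
print("corner",k,"end",e,"yaw",np.degrees(np.arctan2(-u[0],u[1])),"overhang",(e-k)@n,"width",np.linalg.norm(Q[0]-Q[1]))
g=e-.014*u; print("grasp xy",g,"move tool",totool(s,np.r_[g,.1]-s["position"]),"jaw yaw",yaw_y(s))
```

```text
corner [ 0.37697486 -0.07646627] end [ 0.41703905 -0.03231192] yaw 16.332049196955182 overhang 0.03669073967848043 width 0.03519302975507693
grasp xy [ 0.42097589 -0.04574699] move tool [ 3.96 -0.12 -5.94] jaw yaw 15.698267550443136
```

```bash
python3 -m pendant '{"dp":[[0,0,-1],[0,0,-2],[0,0,-3],[2,-0.05,0],[2,-0.05,0],[0,0,0],[0,0,0],[0,0,0],[0,0,0]],"twist":[0,0,0,0,0,0,0,0,0],"grip":[1,1,-0.3,-0.3,-0.3,-0.3,-0.3,-0.3,-0.3]}'
python3 -m pendant '{"dp":[[0,0,2],[0,0,2],[0,0,1],[0,0,0]],"twist":[0,0,0,0],"grip":[-0.3,-0.3,-0.3,-0.3]}'
python3 - <<'E'
from workcell import arm
from h import *
im=arm.get_image("wrist");b=arm.get_image("side")
a=cv2.resize(b[160:260,230:350],None,fx=4.2,fy=4.2,interpolation=2)
a=cv2.resize(a,(504,420));o=np.hstack([im,a]);cv2.imwrite("pics/c7.png",cv2.resize(o,(798,315),interpolation=cv2.INTER_AREA)[:,:,::-1])
E
```

```text
t: 9.48
position: [0.42, -0.0458, 0.1001]
orientation: [0.604, 0.797, -0.0, 0.0]
contact_force: [0.3, 0.5, 0.8]
gripper_width: 0.647
t: 9.82
position: [0.4185, -0.0459, 0.0485]
orientation: [0.605, 0.797, -0.001, -0.001]
contact_force: [-1.4, -0.7, -0.1]
gripper_width: 0.647
```

View pics/c7.png

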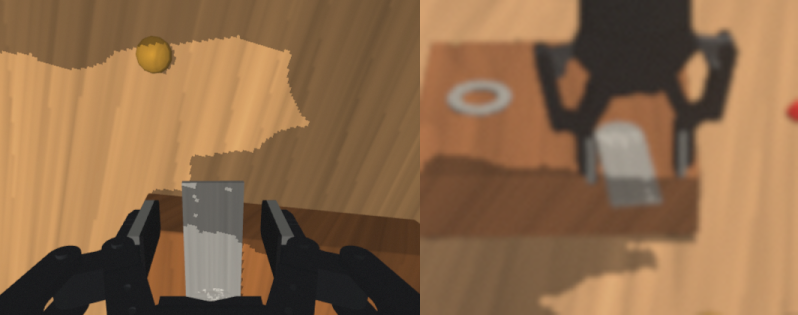

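The left pane (wrist) shows the plate centred between the open fingers. The right pane (side) shows the plate still flat on the block with its end out over the edge, and the ring undisturbed. I descend and grip.

```bash
python3 -m pendant '{"dp":[[0,0,0.8],[0,0,0.8],[0,0,0.65],[0,0,0]],"twist":[0,0,0,0],"grip":[-0.3,-0.3,-0.3,-0.3]}'
python3 -m pendant '{"dp":[[0,0,0],[0,0,0],[0,0,0],[0,0,0],[0,0,0],[0,0,0],[0,0,0],[0,0,0]],"twist":[0,0,0,0,0,0,0,0],"grip":[0,0.2,1,1,1,1,1,1]}' 40
python3 - <<'E'
from workcell import arm
from h import *
im=arm.get_image("wrist");b=arm.get_image("side")
a=cv2.resize(b[160:260,230:350],(504,420),interpolation=2)
o=np.hstack([im,a]);cv2.imwrite("pics/c8.png",cv2.resize(o,(798,315),interpolation=cv2.INTER_AREA)[:,:,::-1])
E
```

```text
t: 10.25
position: [0.4193, -0.0451, 0.0265]
orientation: [0.604, 0.797, -0.0, -0.0]
contact_force: [0.3, -0.5, 0.5]
gripper_width: 0.653
t: 10.92
position: [0.4201, -0.0451, 0.0276]
orientation: [0.604, 0.797, 0.0, 0.0]
contact_force: [0.6, -0.3, 2.1]
gripper_width: 0.402
```

View pics/c8.png

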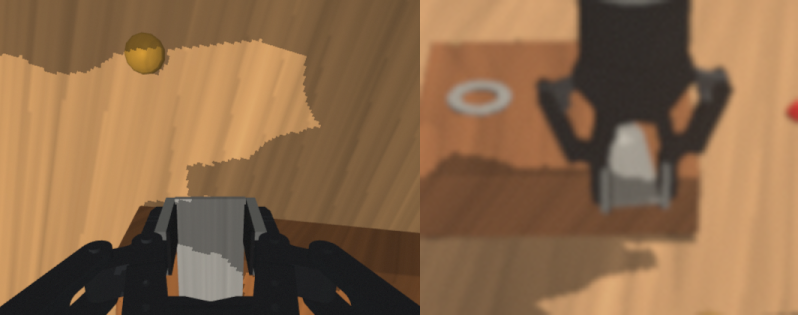

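The plate is gripped: width 0.40 is about 34–36 mm, and it sits flat between the pads. I lift it clear.

```bash
python3 -m pendant '{"dp":[[0,0,0],[0,0,-0.3],[0,0,-0.7],[0,0,-1],[0,0,-1.5],[0,0,-1.5],[0,0,-1.5],[0,0,-1.5],[0,0,-1],[0,0,-0.5],[0,0,0]],"twist":[0,0,0,0,0,0,0,0,0,0,0],"grip":[1,1,1,1,1,1,1,1,1,1,1]}' 60
python3 -m pendant '{"dp":[[0,0,0],[0,0,0],[0,0,0],[0,0,0],[0,0,0],[0,0,0]],"twist":[0.05,0.1,0.1,0.1,0.043,0],"grip":[1,1,1,1,1,1]}'
python3 - <<'E'
from workcell import arm
from h import *
s=arm.sense();print(s["t"],yaw_y(s),s["contact_force"],s["moment"])
print("move",totool(s,np.array([.521,.276,s["position"][2]])-s["position"]))
E
```

```text
t: 11.93
position: [0.4206, -0.0449, 0.1236]
orientation: [0.604, 0.797, 0.001, 0.001]
contact_force: [0.9, -0.7, -1.6]
gripper_width: 0.396
t: 12.43
position: [0.4194, -0.0451, 0.1219]
orientation: [0.749, 0.663, -0.001, -0.0]
contact_force: [-0.3, -1.2, 0.3]
gripper_width: 0.392
12.4333 -6.932685520757995 [-0.2884087  -1.24312411  0.30790869] [-0.01904931 -0.05748663 -0.02359809]
move [ 3.31e+01  6.21e+00 -3.00e-02]
```

```bash
python3 -m pendant '{"dp":[[1,0.2,0],[2.2,0.4,0],[3.2,0.6,0],[3.6,0.7,0],[3.7,0.7,0],[3.7,0.7,0],[3.7,0.7,0],[3.6,0.65,0],[3.2,0.6,0],[2.6,0.5,0],[1.6,0.3,0],[1,0.15,0]],"twist":[0,0,0,0,0,0,0,0,0,0,0,0],"grip":[1,1,1,1,1,1,1,1,1,1,1,1]}'
python3 - <<'E'
from workcell import arm
from h import *
s=arm.sense();print(s["position"],yaw_y(s))
im=arm.get_image("wrist");b=arm.get_image("side");d=arm.get_image("scene")
o=np.hstack([cv2.resize(im,(400,300),interpolation=3),cv2.resize(b[150:405,120:460],(400,300),interpolation=2)])
cv2.imwrite("pics/c9.png",np.vstack([o,np.hstack([cv2.resize(d[130:310,180:420],(400,300),interpolation=2),np.zeros((300,400,3),np.uint8)])])[:,:,::-1])
E
```

```text
t: 13.43
position: [0.5204, 0.2797, 0.1216]
orientation: [0.746, 0.666, -0.0, -0.0]
contact_force: [0.9, -0.1, -0.1]
gripper_width: 0.394
[0.52038968 0.27970015 0.12155346] -6.529086610233516
```

View pics/c9.png

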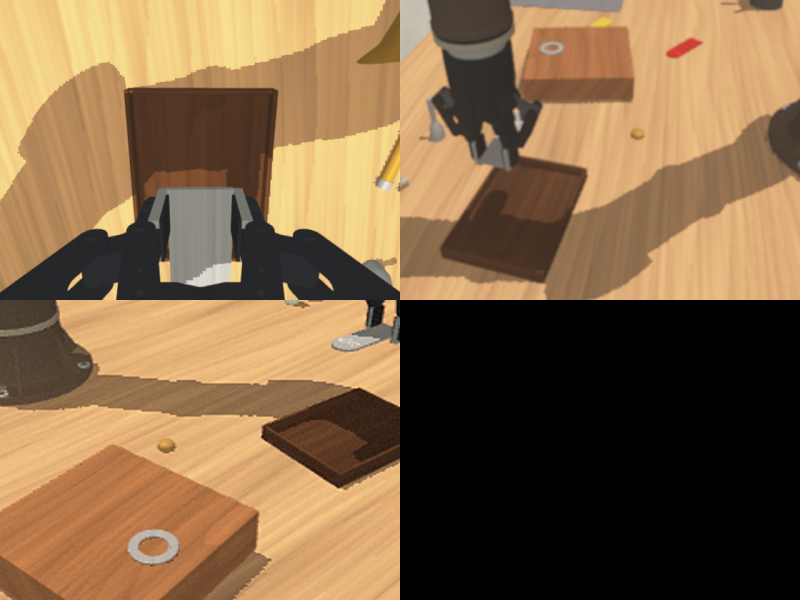

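The plate is held level, aligned with the tray, and the ring is still on the block. The tray's far rim corners in the wrist view are (175,125) and (388,125) at full resolution, which I use as a final check on the tray centre.

Run:
```python
from workcell import arm
from h import *
w=arm.camera_model("wrist");s=arm.sense();Q=cast(w,[(175,125),(388,125)],.022)[:,:2]
a=Q[1]-Q[0];L=np.linalg.norm(a);a/=L;n=np.array([-a[1],a[0]]);c=Q.mean(0)-.1*n
print(Q.round(3).tolist(),"len",L,"yaw",np.degrees(np.arctan2(a[1],a[0])),"centre",c)
print("move",totool(s,np.r_[c+.041*n,s["position"][2]]-s["position"]))
```

```text
[[0.455, 0.338], [0.601, 0.321]] len 0.1465754795739561 yaw -6.772553246329652 centre [0.51631231 0.23040476]
move [-0.49  0.14  0.  ]
```

```bash
python3 -m pendant '{"dp":[[-0.2,0.05,0.7],[-0.2,0.05,1.2],[0,0,1.6],[0,0,1.8],[0,0,1.8],[0,0,1.8],[0,0,1.6],[0,0,1.2],[0,0,0.8],[0,0,0.4],[0,0,0.2],[0,0,0]],"twist":[0,0,0,0,0,0,0,0,0,0,0,0],"grip":[1,1,1,1,1,1,1,1,1,1,1,1]}'
python3 -m pendant '{"dp":[[0,0,0.2],[0,0,0.2],[0,0,0.1],[0,0,0]],"twist":[0,0,0,0],"grip":[1,1,1,1]}'
```

```text
t: 14.58
position: [0.5215, 0.2719, -0.0084]
orientation: [0.748, 0.664, 0.0, 0.0]
contact_force: [-0.3, 0.1, -0.1]
gripper_width: 0.394
t: 14.92
position: [0.5213, 0.2722, -0.0134]
orientation: [0.748, 0.664, 0.0, -0.0]
contact_force: [-0.6, -0.5, -0.9]
gripper_width: 0.393
```

```bash
python3 -m pendant '{"dp":[[0,0,0.2],[0,0,0.1],[0,0,0]],"twist":[0,0,0],"grip":[1,1,1]}' | grep -E "posi|force"
python3 -m pendant '{"dp":[[0,0,0.15],[0,0,0]],"twist":[0,0],"grip":[1,1]}'| grep -E "posi|force"
```

```text
position: [0.5212, 0.272, -0.0167]
contact_force: [0.1, 0.0, -0.2]
position: [0.5214, 0.2721, -0.0178]
contact_force: [-0.2, -0.5, 1.0]
```

```bash
python3 -m pendant '{"dp":[[0,0,0.1],[0,0,0]],"twist":[0,0],"grip":[1,1]}'| grep -E "posi|force"
```

```text
position: [0.5215, 0.2721, -0.0179]
contact_force: [-4.7, -1.6, 14.5]
```

The tips are on the tray floor (14 N), with the plate about 9 mm above it. I back off 1 mm, release and rise.

```bash
python3 -m pendant '{"dp":[[0,0,-0.1],[0,0,0],[0,0,0],[0,0,0],[0,0,0],[0,0,0],[0,0,0],[0,0,0]],"twist":[0,0,0,0,0,0,0,0],"grip":[1,1,-0.3,-0.3,-0.3,-0.3,-0.3,-0.3]}' 20
python3 -m pendant '{"dp":[[0,0,-0.5],[0,0,-1.5],[0,0,-2.5],[0,0,-3.5],[0,0,-3.5],[0,0,-2.5],[0,0,-1],[0,0,0]],"twist":[0,0,0,0,0,0,0,0],"grip":[-0.3,-0.3,-0.3,-0.3,-0.3,-0.3,-0.3,-0.3]}'
python3 - <<'E'
from workcell import arm
from h import *
w=arm.camera_model("wrist");im=arm.get_image("wrist");b=arm.get_image("side");d=arm.get_image("scene")
o=np.hstack([cv2.resize(im,(400,300),interpolation=3),cv2.resize(b[150:405,120:460],(400,300),interpolation=2)])
cv2.imwrite("pics/c10.png",np.vstack([o,np.hstack([cv2.resize(d[170:320,260:460],(400,300),interpolation=2),cv2.resize(b[270:390,145:305],(400,300),interpolation=2)])])[:,:,::-1])
m=arm.camera_model("side")
for c in grey(b,(155,278,285,385),90,80)[:2]: print("side",rect(cast(m,c[:,0],.008)))
m=arm.camera_model("scene")
for c in grey(d,(165,220,330,325))[:2]: print("block",rect(cast(m,c[:,0],.063)))
E
```

```text
t: 16.17
position: [0.5213, 0.272, -0.0181]
orientation: [0.748, 0.664, -0.0, 0.0]
contact_force: [0.5, -0.5, 0.2]
gripper_width: 0.651
t: 16.83
position: [0.5228, 0.2727, 0.1348]
orientation: [0.748, 0.664, 0.002, 0.0]
contact_force: [0.9, 1.0, -0.5]
gripper_width: 0.648
side (array([516.5, 232.2]), array([115.9,  40.8]), 83.4)
side (array([558.2, 117.8]), array([14. , 22.9]), 17.6)
block (array([ 563.4, -165.1]), array([48.6, 49.5]), 48.1)
```

View pics/c10.png

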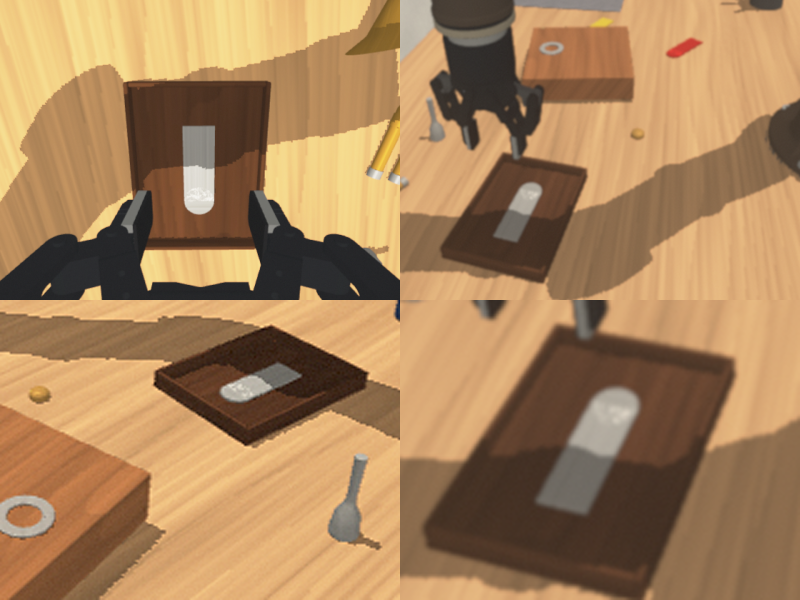

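The plate lies flat in the middle of the tray: the side view puts its centre at (0.5165,0.232), against a tray centre of (0.516,0.230–0.235). The ring measures (563.4,-165.1) mm, the same as at the start. The gripper is clear, so I hand in.

```bash
python3 -c "
from workcell import arm
s=arm.sense();print(s['t'],s['position'],s['contact_force']);print(arm.sign_off())"
```

```text
16.9833 [0.52039428 0.27193561 0.13086349] [-0.37989889  0.34908698 -0.70122658]
the job is handed in; nothing more can be done
None
```

The steel plate now lies flat in the middle of the parts tray, and the ring is still where it was on the block. The job was handed in at 17.0 s of the allowed 51 s; the hand-in reports no verdict.

- **Slide:** I pressed closed fingertips on the plate's middle at about 10 N and slid it about 100 mm. Its square end then stuck out 37–39 mm past the block's left edge, still flat.
- **Grasp and placing:** I gripped the overhanging end across its width at 40 N and raised that to 60 N for the lift. I turned the plate to match the tray and carried it across. I let go with the fingertips about at the tray floor, so the plate dropped an estimated 9 mm.
- **Last checks:** The plate's centre measures (0.5165, 0.232) m against a tray centre of about (0.516, 0.23) m, lined up with the tray. The ring measures the same position as at the start, to 0.1 mm. The gripper is clear above the tray, with nothing touching it. The largest force in any reading was about 15 N.
- **Disagreement:** The real fingertips end about 22 mm short of the reported TCP. I found this by lowering until the force rose, and the tray floor contact later agreed. I corrected the grasp and release heights for it.

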